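Seat the slide-centrifuge rotor on its drive key and shut the lid

ROBOT

A 6-joint arm with a two-finger parallel gripper is mounted at the origin on a cart in front of the work surface, level with it; the furniture and walls round the work are solid. World frame = base frame: x ahead of the robot, y to its left, z up, the work surface at z = 0. Lengths are in m, angles in rad, forces in N, time in s.
With the tool pointing down it reaches from about 0.35 to 0.975 m from the base axis. Payload 4.9 kg.
Tool frame: the origin (TCP) lies at the very end of the fingers, on their centre line; the grasp point (between the pads) lies manip.grip_point_offset behind it (manip.grip_point_offset is the distance from the TCP to the grasp point, in m); z points along the fingers, y is the line along which they close (so a half turn about z gives the same grasp; the last joint's range is limited). The gripper opens to 85 mm and grips with 20 to 120 N. Pads are 22 mm wide; open, the fingers measure 114 mm over their backs; the gripper's body (76 mm by 85 mm) begins 54 mm behind the grasp point. The pads swing forward as they close: fully open they stand 13 mm farther back than shut.
Start: joints at [-1.253, 0.053, 1.613, -0, 1.476, -0.119], TCP at [0.264, -0.566, 0.231] pointing down, gripper open.
Joint ranges: [-3.01, 3.01], [-1.01, 2.22], [0.06, 2.58], [-1.02, 4.17], [0.09, 2.62], [-3.14, 3.14]. Speed limits (rad/s): [2.57, 2.57, 3.14, 3.14, 3.14, 3.14].

INTERFACE

Orientations are given as a unit quaternion [w, x, y, z].
In Python, from plant import manip gives the robot as it stands.
- The arm moves only by the shell command python3 -m crank 'ROWS' [OPENING]. ROWS is JSON, a list of rows, each an object of numbers: "x", "y", "z": the shift along the tool's x, y, z in cm; "turn": the turn about the tool's z in rad. In form: [{"x": .., "y": .., "z": .., "turn": ..}, ...]. A call has 1 to 5 rows; each row shifts and turns the commanded pose from where the row before left it, along the tool's axes as they then stand; what a row does not reach is not made up. A row lasts 1/10 s, in which the tool goes at most 50 mm and 8.59 degrees, less where a joint would pass 70% of its speed; a pose out of reach is approached as far as the arm can. A call with a gripper value outside its range is refused whole. OPENING is the opening in per cent of the stroke, from 0 (shut) to 100 (fully open), set as the call begins (- or left out, the last holds). The fingers move at their own pace and stop on an object; the grip force is fixed at half the most. Time passes only in rows, so rows that do not move let the fingers close. It gives the time, the measured TCP pose, the force, the opening and the grip force at its end, in the units of the state.
- manip.state(): the state, without advancing time (a new reading comes with each control period).
- manip.grab_frame(name): name is "side" or "top" or "wrist"; returns (picture, depth): 384x512x3 uint8, red, green, blue; 384x512 float32, m along the optical axis (not along the pixel's ray), 0 where there is no reading.
- manip.camera_model(name): a dict with "mtx" (3x3 intrinsics, pixels), "world_to_cam" (4x4, takes a point from world to camera coordinates). Camera axes: x right, y down, z forward; pixel columns grow to the right and rows downward; lengths in m; the calibration is good to about 2 mm. A picture is of the moment at which its call begins: read the wrist's pose just before it. camera_model takes no time and is no camera call; for the wrist camera it gives the pose at the moment of the call.
- manip.job_done(): hands the job in; it is judged then, once.
The state is a dict: "time": time; "joint_pos": joint angles; "joint_vel": joint speeds; "joint_efforts": joint torques, N m; "tool_pos": TCP position; "tool_rot": TCP orientation; "contact_force": force on the tool from outside, world axes, zero at the start; "ft_torque": the same for the moment, N m; "gripper_width": opening from 0.0 (shut) to 1.0 (fully open); "grasp_force": force on a finger pad.
Only numpy, scipy, OpenCV 4.12 (cv2) and the standard library are available. Lean on these libraries where they do the work, as an engineer would, in place of code of your own. Each camera call takes 0.05 s, during which the arm holds its last target. There are 200 camera calls.

TASK

The slide centrifuge cannot be run: its four-armed rotor has been put on the spindle but rides crooked on top of the drive key. Turn the rotor round gently until its keyway drops over the key, stop as soon as it catches so that the braked spindle is not wound round, see that the hub is pressed fully home on its seat, then swing the lid fully shut. Leave the things standing around the machine where they are.

Things in the scene. Friction and masses are not known exactly. Their poses are not given: they have to be found in the camera images.
- centrifuge: White bench-top slide centrifuge, fixed. Origin on the bench under the spindle axis; x to its back (hinge side), y left, z up. Housing 200 (x) x 196 (y) mm, top at z = 95 mm; low console in front to x = -132 mm, below z = 73 mm. Open round bowl of radius 86 mm, floor at z = 45 mm; the bowl, spindle and rotor share the z axis.
- spindle_seat (a point): Centre of the round seat for the hub, on the spindle axis, 50 mm above the bench. From it rises the steel spindle, 18 mm thick, 44 mm high, inside the hub. One key, 7 mm wide, stands out from one side of the spindle to radius 16 mm, from the seat to 14 mm above it; its direction is unknown, hidden under the hub.
- rotor: Loose aluminium rotor on the spindle, 0.36 to 0.59 kg. Origin on its axis at the hub's underside, z up. Hub 47 mm across; bore with 1 mm play on the spindle; keyway 10 mm wide facing rotor +x. Four arms 11 mm wide, z = 18 to 36 mm, from the hub to radius 67 mm at 45, 135, 225, 315 degrees from +x, each with an upright slide clip 30 mm wide at its end, z = 14 to 54 mm, to radius 76 mm.
- knob_top (a point): Centre of the flat top of the black knob on the hub, 32 mm across, 61 mm above the rotor's origin. Riding on the key (start) the rotor's origin is about 63 mm above the bench, tilted some 7 degrees, its keyway 0.6 to 5.7 rad off the key; it turns easily. Seated: 50 mm, level. A sideways push can hold a keyed rotor part way up by friction: let go or press the knob.
- spindle (a joint): Wind-up of the spindle against its brake (rad; 0 at rest, where it springs back; positive anticlockwise from above). Its rubber coupling takes 3 N m per rad, so a keyed rotor yields about 1 degree per N pushed at 50 mm radius; more than 0.25 rad either way damages it.
- lid (a joint): Opening angle of the lid (rad): 0 fully shut, about 1.5 (upright) as found. A stiff hinge (0.12 N m) holds it where it is left near upright; lower, it sinks by its own weight (0.28 kg), damped. A rotor riding on the key keeps it from shutting.
- lid_hinge (a point): Middle of the lid's hinge axis, which runs along centrifuge y at x = 104 mm, z = 97 mm. Lid 192 mm wide, white frame round a clear window; shut, it runs forward 204 mm from this axis and its flat outer face lies 23 mm above the axis (standing upright: 23 mm behind it).
- lid_lip (a point): Middle of the grey lip on the lid's free edge, 214 mm from the hinge axis and 11 mm below the outer face (lid shut). The lip is 66 mm wide, 10 mm thick and ends 224 mm from the axis.
- staining_rack: White slide staining rack with a wire handle, 62 x 103 x 90 mm, left of the centrifuge; origin under its middle. Leave it alone.
- stain_jar: Glass jar with screw lid, 59 mm across, 98 mm high, behind the centrifuge; origin under its middle. Leave it alone.
- dropper_bottle: Dropper bottle with a long teat, 33 mm across, 100 mm high, behind the centrifuge; origin under its middle. Leave it alone.
Things that resemble listed ones, but are neither listed nor needed, are in the scene too. What is shaped like the rotor but blue is not meant.

How it is judged:
On the way:
1. the rotor's keyway is over the key and the hub is home on its seat (z of rotor in the frame of centrifuge below 0.0535 m and angle between the z axis of rotor and the z axis of centrifuge, either way round below 0.04 rad and horizontal distance between rotor and centrifuge below 0.004 m), for 0.2 s.
At the end, for the whole second after the job is handed in: The rotor sits keyed on the spindle, hub within 3.5 mm of its seat (fully down) and level within 0.04 rad, at rest, and the lid is shut (within 0.03 rad) (all of step 1 and value of joint lid below 0.03 rad and linear speed of rotor below 0.02 m/s); the robot touches nothing.
It fails at once if the braked spindle is wound round more than 0.25 rad (value of joint spindle above 0.25 rad or value of joint spindle below -0.25 rad).
It fails at once if a thing standing by the machine is knocked or moved (distance of any of staining_rack, stain_jar, dropper_bottle from where it was at the start of the episode above 0.03 m or angle between any of staining_rack, stain_jar, dropper_bottle's own z axis and vertical above 0.4 rad).
It also fails if it takes over 72 s, if anything falls off the work surface, if the arm or the gripper's body presses on something with over 40 N, if the wrist force passes 120 N, or if a joint passes its speed limit or range.

## Working session

There is one attempt and no reset: what is moved stays moved. The work goes in short steps, Python scripts to look and compute and a shell command to move; the robot and the scene stay as the last step left them, time stands still between calls to the robot, and variables do not carry over. Pictures are saved under pics/ and viewed, at most 10 in all, crops included, and the job is handed in when it is done.

```bash
ls; mkdir -p pics
cat > h.py <<'E'
import numpy as np, cv2
from plant import manip
def grab(n,save=None):
    m=manip.camera_model(n); p,d=manip.grab_frame(n)
    if save: cv2.imwrite('pics/'+save,p[:,:,::-1])
    return p,d,m
def cloud(d,m):
    K=np.array(m['mtx']);T=np.linalg.inv(np.array(m['world_to_cam']))
    v,u=np.mgrid[:d.shape[0],:d.shape[1]]
    P=np.stack([(u-K[0,2])/K[0,0]*d,(v-K[1,2])/K[1,1]*d,d],-1)
    return P@T[:3,:3].T+T[:3,3]
def ray(m,u,v,z):
    K=np.array(m['mtx']);T=np.linalg.inv(np.array(m['world_to_cam']))
    r=T[:3,:3]@np.linalg.solve(K,[u,v,1.]);o=T[:3,3]
    return o+r*(z-o[2])/r[2]
def proj(m,p):
    c=(np.array(m['world_to_cam'])@np.append(p,1))[:3];q=np.array(m['mtx'])@c
    return q[:2]/q[2]
E
python3 - <<'E'
from h import *
im=[]
for n in('top','side'):
    p,d,m=grab(n); im.append(p); np.savez('%s0.npz'%n,p=p,d=d,**{k:np.array(v) for k,v in m.items()})
    print(n,np.linalg.inv(m['world_to_cam'])[:3].round(3).tolist())
cv2.imwrite('pics/a.png',cv2.resize(np.vstack(im),None,fx=.78,fy=.78)[:,:,::-1]) 
cv2.imwrite('pics/top.png',cv2.resize(im[0],(800,600))[:,:,::-1]);cv2.imwrite('pics/side.png',cv2.resize(im[1],(800,600))[:,:,::-1])
s=manip.state();print(s, manip.grip_point_offset)
E
```

```text
pics
top [[0.003, -0.986, 0.168, 0.377], [-1.0, 0.0, 0.017, 0.241], [-0.017, -0.168, -0.986, 1.193]]
side [[0.893, 0.386, -0.229, 0.771], [0.449, -0.779, 0.438, -0.113], [-0.009, -0.494, -0.869, 0.825]]
{'time': 0.1, 'joint_pos': array([-1.25298550e+00,  5.33152885e-02,  1.61415745e+00,  5.99368471e-05,
        1.47598449e+00, -1.18994163e-01]), 'joint_vel': array([-0.00039098, -0.00182442, -0.00308465,  0.00065668,  0.000607  ,
       -0.00015886]), 'joint_efforts': array([ 1.42716493e-03, -3.94906998e+01, -3.71363032e+01, -5.91450907e-05,
        3.91257025e-03, -1.30200925e-05]), 'tool_pos': array([ 0.26424753, -0.56577514,  0.23017034]), 'tool_rot': array([-9.30647293e-04,  9.76245023e-01,  2.16667451e-01, -6.28408696e-05]), 'contact_force': array([0.45946635, 0.1432024 , 0.20211354]), 'ft_torque': array([-0.02870029,  0.02515204, -0.04800133]), 'grasp_force': 0.0, 'gripper_width': 1.0004460567771691} 0.0187
```

View pics/top.png

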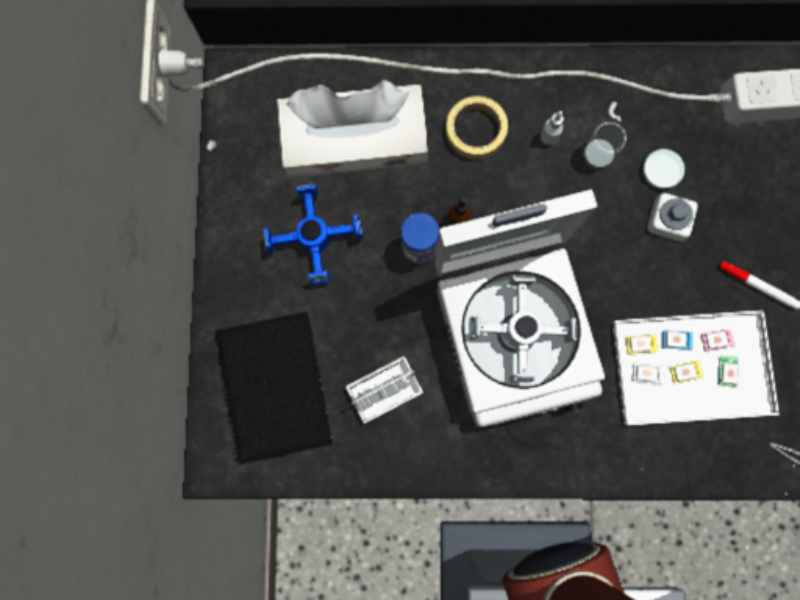

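View pics/side.png

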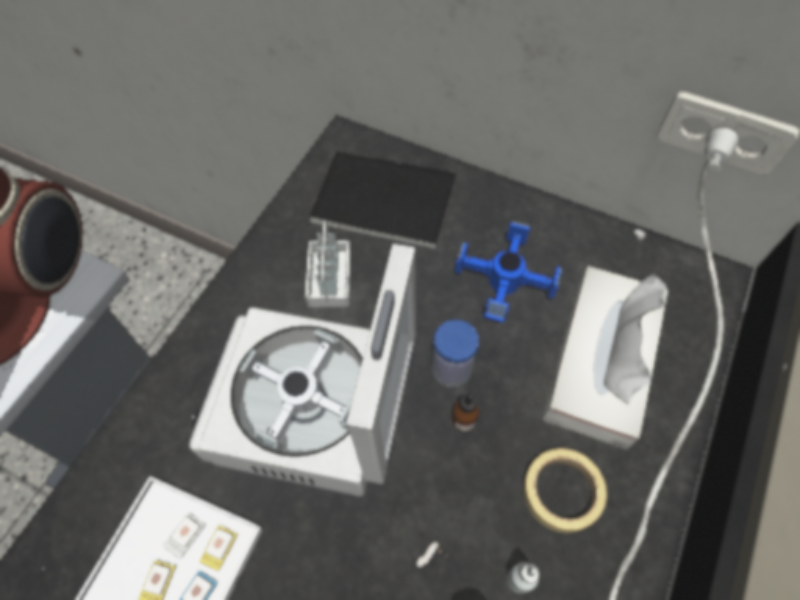

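The candidates are the grey rotor in the bowl, at about (525,328) in the top view and (298,384) in the side view, and a blue lookalike at (312,232) and (510,265). I choose the grey one on the machine. The jar (420,235) and dropper bottle (460,210) stand behind the lid, and the rack (385,390) is on the left. Next I measure.

Run:
```python
from h import *
import cv2
def load(n):
    a=np.load(n+'0.npz');return a['p'],a['d'],dict(mtx=a['mtx'],world_to_cam=a['world_to_cam'])
R={}
for n,kn in(('top',(336,210)),('side',(190,246))):
    p,d,m=load(n);P=cloud(d,m);hsv=cv2.cvtColor(p,cv2.COLOR_RGB2HSV)
    # knob: dark blob near
    g=(p.max(2)<75).astype(np.uint8);c,l,st,ce=cv2.connectedComponentsWithStats(g)
    k=l[kn[1],kn[0]];print(n,'knob px',ce[k],st[k],'pts',np.median(P[l==k],0))
    R[n]=(m,ce[k])
    # housing top rim
    z=P[:,:,2];s=(abs(z-.095)<.006)&(p.min(2)>120)&(np.hypot(P[:,:,0]-np.median(P[l==k],0)[0],P[:,:,1]-np.median(P[l==k],0)[1])<.16)
    q=P[s][:,:2].astype(np.float32)
    box=cv2.minAreaRect(q);print(' rim',len(q),box,np.median(P[s][:,2]))
    # lid points
    kx=np.median(P[l==k],0)
    s=(z>.13)&(p.min(2)>120)&(np.hypot(P[:,:,0]-kx[0],P[:,:,1]-kx[1])<.28)
    q=P[s];print(' lid',len(q),q.min(0),q.max(0), cv2.minAreaRect(q[:,:2].astype(np.float32)))
    s=(z>.285)&(np.hypot(P[:,:,0]-kx[0],P[:,:,1]-kx[1])<.28);q=P[s];print(' lidtop',len(q),cv2.minAreaRect(q[:,:2].astype(np.float32)) if len(q) else 0)
# triangulate knob
A=[];b=[]
for m,c in R.values():
    M=np.array(m['mtx'])@np.array(m['world_to_cam'])[:3]
    for i in(0,1): r=M[i]-c[i]*M[2];A.append(r[:3]);b.append(-r[3])
print('tri',np.linalg.lstsq(np.array(A),np.array(b),rcond=None)[0])
```

```text
top knob px [336.22222222 208.80952381] [330 203  13  13 126] pts [0.52781866 0.08557063 0.12163292]
 rim 3212 ((0.5360484719276428, 0.09024417400360107), (0.2169792354106903, 0.19584201276302338), 14.80320930480957) 0.0935578615026581
 lid 1207 [0.37672636 0.0222624  0.133372  ] [0.66972847 0.24074928 1.19346391] ((0.5578031539916992, 0.1782405972480774), (0.12826554477214813, 0.36101603507995605), 51.39540481567383)
 lidtop 2002 ((0.5579909086227417, 0.17816805839538574), (0.12959304451942444, 0.36096909642219543), 51.204002380371094)
side knob px [188.81512605 245.18487395] [183 240  13  12 119] pts [0.53002427 0.08138449 0.1214016 ]
 rim 3591 ((0.5276636481285095, 0.08716557174921036), (0.19890840351581573, 0.19579282402992249), 14.934664726257324) 0.09358783238926183
 lid 2530 [0.60073071 0.02079349 0.13009432] [0.67333821 0.21088988 0.32313196] ((0.6362521052360535, 0.11598560959100723), (0.026205994188785553, 0.19252271950244904), 15.28003978729248)
 lidtop 2051 ((0.6353039145469666, 0.11584292352199554), (0.0236736498773098, 0.1923643797636032), 14.782807350158691)
tri [0.52859593 0.08375424 0.115505  ]
```

```bash
python3 -m crank '[{"x":2.6,"y":-2.4,"z":-0.2},{"x":2.6,"y":-2.4,"z":-0.2},{"x":2.6,"y":-2.4,"z":-0.2},{"x":2.6,"y":-2.4,"z":-0.2},{"x":2.6,"y":-2.4,"z":-0.2}]' 100 && 
python3 -m crank '[{"x":2.6,"y":-2.4,"z":-0.2},{"x":2.6,"y":-2.4,"z":-0.2},{"x":2.6,"y":-2.4,"z":-0.2},{"x":2.6,"y":-2.4,"z":-0.2},{"x":2.6,"y":-2.4,"z":-0.2}]' && python3 -m crank '[{"x":2.6,"y":-2.4,"z":-0.2},{"x":2.6,"y":-2.4,"z":-0.2},{"x":2.6,"y":-2.4,"z":-0.2},{"x":2.6,"y":-2.4,"z":-0.2},{"x":2.6,"y":-2.4,"z":-0.2}]'
cat >> h.py <<'E'
from scipy.spatial.transform import Rotation as Ro
C=np.array([.528,.087])
def togo(p):
    s=manip.state();q=s['tool_rot'];M=Ro.from_quat([q[1],q[2],q[3],q[0]]).as_matrix()
    ty=M[:,1]
    print('t %.2f'%s['time'],'tcp',s['tool_pos'].round(4),'F',s['contact_force'].round(1),'T',s['ft_torque'].round(2),'j',s['joint_pos'].round(2),'yhead deg',np.degrees(np.arctan2(ty[1],ty[0])).round(1),'w',round(s['gripper_width'],2),'togo cm tool',(M.T@(np.array(p)-s['tool_pos'])*100).round(2))
E
python3 -c "
from h import *
togo([*C,.27])"
```

```text
t 0.10 tcp [ 0.2642 -0.5658  0.2302] F [0.5 0.1 0.2] T [-0.03  0.03 -0.05] j [-1.25  0.05  1.61  0.    1.48 -0.12] yhead deg -65.0 w 1.0 togo cm tool [ 51.52 -48.    -3.88]schema error: expected keys x, y, z, turn
```

```bash
python3 -m crank '[{"x":2.6,"y":-2.4,"z":-0.2,"turn":0},{"x":2.6,"y":-2.4,"z":-0.2,"turn":0},{"x":2.6,"y":-2.4,"z":-0.2,"turn":0},{"x":2.6,"y":-2.4,"z":-0.2,"turn":0},{"x":2.6,"y":-2.4,"z":-0.2,"turn":0}]' 100 && 
python3 -m crank '[{"x":2.6,"y":-2.4,"z":-0.2,"turn":0},{"x":2.6,"y":-2.4,"z":-0.2,"turn":0},{"x":2.6,"y":-2.4,"z":-0.2,"turn":0},{"x":2.6,"y":-2.4,"z":-0.2,"turn":0},{"x":2.6,"y":-2.4,"z":-0.2,"turn":0}]' && python3 -m crank '[{"x":2.6,"y":-2.4,"z":-0.2,"turn":0},{"x":2.6,"y":-2.4,"z":-0.2,"turn":0},{"x":2.6,"y":-2.4,"z":-0.2,"turn":0},{"x":2.6,"y":-2.4,"z":-0.2,"turn":0},{"x":2.6,"y":-2.4,"z":-0.2,"turn":0}]'
python3 -c "
from h import *
togo([*C,.27])"
```

```text
time: 0.6
tool_pos: [0.3316, -0.401, 0.2407]
tool_rot: [-0.0, 0.976, 0.217, -0.0]
contact_force: [0.8, 0.4, 0.2]
gripper_width: 0.998
grasp_force: 0.0
time: 1.1
tool_pos: [0.3985, -0.2373, 0.2509]
tool_rot: [-0.0, 0.976, 0.217, -0.0]
contact_force: [0.4, 0.4, -0.2]
gripper_width: 1.004
grasp_force: 0.0
time: 1.6
tool_pos: [0.4656, -0.0736, 0.261]
tool_rot: [-0.0, 0.976, 0.217, -0.0]
contact_force: [0.0, -0.3, -0.6]
gripper_width: 1.0
grasp_force: 0.0
t 1.60 tcp [ 0.4656 -0.0736  0.261 ] F [ 0.  -0.3 -0.6] T [-0.03 -0.01 -0.01] j [-0.31 -0.34  1.92 -0.    1.57  0.82] yhead deg -65.0 w 1.0 togo cm tool [ 12.45 -11.91  -0.91]
```

```bash
python3 -m crank '[{"x":2.5,"y":-2.4,"z":-0.2,"turn":0},{"x":2.5,"y":-2.4,"z":-0.2,"turn":0},{"x":2.5,"y":-2.4,"z":-0.2,"turn":0},{"x":2.5,"y":-2.4,"z":-0.2,"turn":0},{"x":2.45,"y":-2.3,"z":-0.2,"turn":0}]' >/dev/null && 
python3 -m crank '[{"x":0,"y":0,"z":0,"turn":0.14},{"x":0,"y":0,"z":0,"turn":0.14},{"x":0,"y":0,"z":0,"turn":0.14},{"x":0,"y":0,"z":0,"turn":0.14}]' >/dev/null && python3 -m crank '[{"x":0,"y":0,"z":0,"turn":0.14},{"x":0,"y":0,"z":0,"turn":0.14},{"x":0,"y":0,"z":0,"turn":0.14},{"x":0,"y":0,"z":0,"turn":0.14}]'
python3 -c "
from h import *
togo([*C,.27])
p,d,m=grab('wrist','w1.png')
P=cloud(d,m);np.savez('w1.npz',p=p,P=P)
print(m['mtx'],np.linalg.inv(m['world_to_cam']).round(3))
k=(p.max(2)<75)&(P[...,2]>.1)&(np.hypot(P[...,0]-C[0],P[...,1]-C[1])<.04);print('knob',k.sum(),np.median(P[k],0) if k.any() else 0)
r=np.hypot(P[...,0]-C[0],P[...,1]-C[1]);s=(r>.06)&(r<.082)&(P[...,2]>.08)&(P[...,2]<.13)
a=np.degrees(np.arctan2(P[...,1]-C[1],P[...,0]-C[0]))
for lo in range(-180,180,10):
  t=s&(a>=lo)&(a<lo+10)
  if t.sum()>5: print(lo,t.sum(),np.percentile(P[t][:,2],90).round(4))
"
```

```text
time: 2.9
tool_pos: [0.5276, 0.0854, 0.2706]
tool_rot: [0.0, 0.941, -0.338, -0.001]
contact_force: [-0.8, 0.6, -0.1]
gripper_width: 0.999
grasp_force: 0.0
t 2.90 tcp [0.5276 0.0854 0.2706] F [-0.8  0.6 -0.1] T [-0.02  0.02 -0.01] j [ 0.02 -0.18  1.77 -0.    1.55  2.28] yhead deg -129.5 w 1.0 togo cm tool [-0.07 -0.15  0.06]
[[266.88897479   0.         257.89382929]
 [  0.         266.88897479 195.79196323]
 [  0.           0.           1.        ]] [[-0.636 -0.738 -0.224  0.585]
 [-0.772  0.609  0.185  0.038]
 [ 0.     0.29  -0.957  0.414]
 [ 0.     0.     0.     1.   ]]
knob 16662 [0.53772514 0.07889048 0.35798742]
-180 159 0.1174
-170 80 0.1162
-160 18 0.0984
-150 17 0.0981
-140 15 0.0983
-130 12 0.0975
-120 9 0.0975
-110 20 0.1088
-100 133 0.1094
-90 154 0.1092
-80 43 0.1084
-20 52 0.1152
-10 156 0.1159
0 89 0.1171
70 95 0.1241
80 124 0.1248
90 109 0.1251
120 12 0.0987
130 16 0.0985
140 16 0.0982
150 12 0.0978
160 36 0.1037
170 143 0.1187
```

View pics/w1.png

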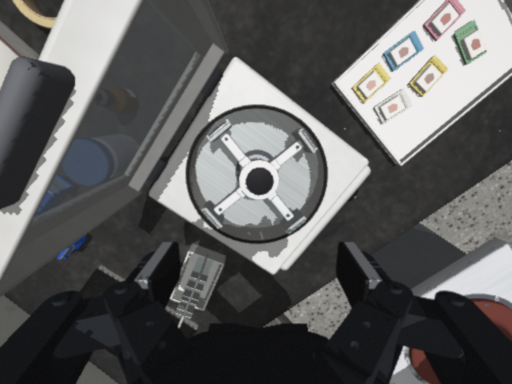

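The wrist picture shows the bowl with the grey rotor. Its knob is at (260,180) and its clips at (217,128), (302,140), (295,215) and (213,217). The left-hand side is higher, so the key should lie near a heading of about 95°. I'll use the open fingers as a two-pin wrench between the arms, with the camera kept away from the lid.

```bash
python3 -m crank '[{"x":-0.1,"y":-0.15,"z":0,"turn":-0.14},{"x":0,"y":0,"z":0,"turn":-0.14},{"x":0,"y":0,"z":0,"turn":-0.14},{"x":0,"y":0,"z":0,"turn":-0.14}]' >/dev/null && python3 -m crank '[{"x":0,"y":0,"z":0,"turn":-0.14},{"x":0,"y":0,"z":0,"turn":-0.14},{"x":0,"y":0,"z":0,"turn":-0.14},{"x":0,"y":0,"z":0,"turn":-0.14}]' >/dev/null && python3 -m crank '[{"x":0,"y":0,"z":0,"turn":-0.14},{"x":0,"y":0,"z":0,"turn":-0.14},{"x":0,"y":0,"z":0,"turn":0}]'
python3 -c "
from h import *
togo([*C,.075])"
```

```text
time: 4.05
tool_pos: [0.5279, 0.0871, 0.2708]
tool_rot: [-0.0, 0.936, 0.352, -0.0]
contact_force: [-0.4, 0.4, 0.0]
gripper_width: 0.996
grasp_force: 0.0
t 4.05 tcp [0.5279 0.0871 0.2708] F [-0.4  0.4  0. ] T [-0.08  0.1   0.02] j [ 0.02 -0.18  1.77 -0.    1.55  0.88] yhead deg -48.8 w 1.0 togo cm tool [1.000e-02 3.000e-02 1.958e+01]
```

```bash
python3 -m crank '[{"x":0,"y":0,"z":3.5,"turn":0},{"x":0,"y":0,"z":3.5,"turn":0},{"x":0,"y":0,"z":3.5,"turn":0},{"x":0,"y":0,"z":3.5,"turn":0},{"x":0,"y":0,"z":2,"turn":0}]' >/dev/null && python3 -m crank '[{"x":0,"y":0,"z":1,"turn":0},{"x":0,"y":0,"z":1,"turn":0},{"x":0,"y":0,"z":1,"turn":0},{"x":0,"y":0,"z":0.4,"turn":0},{"x":0,"y":0,"z":0,"turn":0}]'
python3 -c "
from h import *
togo([*C,.075])
for n in ('side',):
  p,d,m=grab(n,'s2.png');u=proj(m,[*C,.11]).astype(int);cv2.imwrite('pics/s2c.png',cv2.resize(p[u[1]-90:u[1]+90,u[0]-90:u[0]+90,::-1],None,fx=3,fy=3))
"
```

```text
time: 5.05
tool_pos: [0.5282, 0.0872, 0.0773]
tool_rot: [-0.0, 0.936, 0.351, -0.0]
contact_force: [0.2, 0.5, -0.3]
gripper_width: 1.001
grasp_force: 0.0
t 5.05 tcp [0.5282 0.0872 0.0773] F [ 0.2  0.5 -0.3] T [0.03 0.04 0.04] j [ 0.02 -0.01  1.95  0.    1.2   0.88] yhead deg -48.9 w 1.0 togo cm tool [-0.02  0.    0.23]
```

View pics/s2c.png

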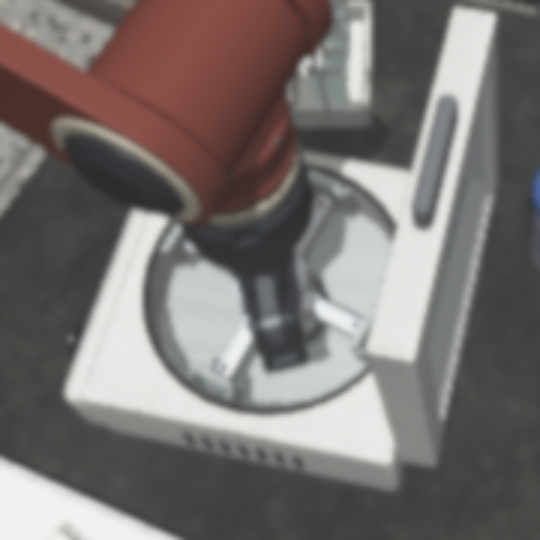

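```bash
cat > chk.py <<'E'
from h import *
import sys
s=manip.state();q=s['tool_rot'];ty=Ro.from_quat([q[1],q[2],q[3],q[0]]).as_matrix()[:,1]
d,m=grab('side')[1:];P=cloud(d,m);r=np.hypot(P[...,0]-C[0],P[...,1]-C[1])
t=P[(r>.064)&(r<.08)&(P[...,2]>.095)&(P[...,2]<.135)]
a=np.degrees(np.arctan2(t[:,1]-C[1],t[:,0]-C[0]))
pc=[]
for k in range(-180,180,15):
    u=t[(a>=k)&(a<k+15)]
    if len(u)>6: pc.append((k,int(1000*np.percentile(u[:,2],85))))
tz=s['ft_torque'][2];zm=max([z for _,z in pc],default=0)
print('%.1f'%np.degrees(np.arctan2(ty[1],ty[0])),'T',s['ft_torque'].round(2),'F',s['contact_force'].round(1),pc)
sys.exit(1 if abs(tz)>.2 or zm<108 else 0)
E
python3 chk.py
python3 -m crank '[{"x":0,"y":0,"z":0,"turn":-0.12},{"x":0,"y":0,"z":0,"turn":-0.12},{"x":0,"y":0,"z":0,"turn":-0.12}]'>/dev/null && python3 chk.py && python3 -m crank '[{"x":0,"y":0,"z":0,"turn":-0.1}]'>/dev/null && python3 chk.py && python3 -m crank '[{"x":0,"y":0,"z":0,"turn":-0.1}]'>/dev/null && python3 chk.py && python3 -m crank '[{"x":0,"y":0,"z":0,"turn":-0.1}]'>/dev/null && python3 chk.py
```

```text
-48.9 T [ 0.02 -0.01  0.02] F [-0.6 -0.4  0.8] [(-180, 115), (-105, 108), (-90, 108), (-15, 114), (0, 115), (75, 122), (90, 122)]
-28.0 T [ 0.01 -0.01 -0.02] F [-0.4  0.1 -0.1] [(-180, 114), (-105, 107), (-90, 107), (-15, 114), (0, 115), (75, 122), (90, 123)]
-22.5 T [-0.19 -0.07 -0.04] F [ 0.6 -2.4  0.4] [(-180, 115), (-105, 108), (-90, 108), (-15, 114), (0, 115), (75, 121), (90, 123)]
-16.9 T [-0.25 -0.12 -0.05] F [ 1.1 -2.2 -0.3] [(-180, 116), (-165, 115), (-105, 109), (-90, 110), (-75, 107), (-15, 112), (0, 115), (75, 121), (90, 121)]
-11.2 T [-0.15 -0.15 -0.04] F [ 0.9 -1.3  1. ] [(-180, 117), (-165, 116), (-90, 110), (-75, 109), (0, 114), (75, 118), (90, 121)]
```

```bash
python3 -m crank '[{"x":0,"y":0,"z":0,"turn":-0.1}]'>/dev/null && python3 chk.py && python3 -m crank '[{"x":0,"y":0,"z":0,"turn":-0.1}]'>/dev/null && python3 chk.py && python3 -m crank '[{"x":0,"y":0,"z":0,"turn":-0.1}]'>/dev/null && python3 chk.py && python3 -m crank '[{"x":0,"y":0,"z":0,"turn":-0.1}]'>/dev/null && python3 chk.py && python3 -m crank '[{"x":0,"y":0,"z":0,"turn":-0.1}]'>/dev/null && python3 chk.py && python3 -m crank '[{"x":0,"y":0,"z":0,"turn":-0.1}]'>/dev/null && python3 chk.py && python3 -m crank '[{"x":0,"y":0,"z":0,"turn":-0.1}]'>/dev/null && python3 chk.py && python3 -m crank '[{"x":0,"y":0,"z":0,"turn":-0.1}]'>/dev/null && python3 chk.py
```

```text
-5.5 T [-0.21 -0.12 -0.07] F [ 1.4 -1.3  0.2] [(-180, 117), (-165, 116), (-150, 114), (-90, 110), (-75, 109), (15, 115), (90, 119)]
0.2 T [-0.19 -0.17 -0.03] F [ 0.7 -1.2  0.5] [(-180, 116), (-165, 117), (-150, 115), (-90, 108), (-75, 110), (-60, 109), (15, 114), (90, 113)]
5.9 T [-0.11 -0.21 -0.08] F [ 0.2 -0.6  0.9] [(-165, 117), (-150, 115), (-75, 109), (-60, 109), (30, 116)]
11.6 T [-0.15 -0.13 -0.02] F [ 1.5 -0.9  1.5] [(-165, 116), (-150, 115), (-135, 113), (-75, 108), (-60, 109), (-45, 108), (30, 117)]
17.3 T [-0.09 -0.12 -0.01] F [ 0.3 -0.7  1. ] [(-150, 115), (-135, 114), (-60, 109), (-45, 108), (45, 107)]
23.0 T [ 0.05  0.01 -0.01] F [ 0.1  0.6 -1.1] [(-150, 103), (-135, 102), (-60, 100), (-45, 100)]
```

The rotor dropped: the clip tops went from 108–117 mm to 100–103 mm, with no torque. Lift clear, close the fingers, and press the knob.

```bash
python3 -m crank '[{"x":0,"y":0,"z":-2,"turn":0},{"x":0,"y":0,"z":-3,"turn":0},{"x":0,"y":0,"z":-3,"turn":0},{"x":0,"y":0,"z":0,"turn":0}]'>/dev/null; python3 chk.py;  python3 -m crank '[{"x":0,"y":0,"z":0,"turn":0},{"x":0,"y":0,"z":0,"turn":0},{"x":0,"y":0,"z":0,"turn":0},{"x":0,"y":0,"z":0,"turn":0},{"x":0,"y":0,"z":0,"turn":0}]' 0 
python3 -m crank '[{"x":0,"y":0,"z":0,"turn":0},{"x":0,"y":0,"z":2,"turn":0},{"x":0,"y":0,"z":1.5,"turn":0},{"x":0,"y":0,"z":0,"turn":0}]'
python3 -c "
from h import *
togo([*C,.111])"
```

```text
22.9 T [-0.01 -0.01 -0.  ] F [ 0.3 -0.4  0.7] [(-150, 103), (-135, 103), (-60, 103), (-45, 103), (-30, 102), (30, 103), (45, 103)]
time: 7.8
tool_pos: [0.5278, 0.0872, 0.1567]
tool_rot: [-0.0, 0.55, 0.835, -0.0]
contact_force: [0.4, -0.3, -0.3]
gripper_width: 0.143
grasp_force: 0.0
time: 8.2
tool_pos: [0.526, 0.0871, 0.1192]
tool_rot: [-0.002, 0.55, 0.835, -0.002]
contact_force: [-0.9, -0.8, -1.0]
gripper_width: 0.002
grasp_force: 0.0
t 8.20 tcp [0.526  0.0871 0.1192] F [-0.9 -0.8 -1. ] T [0.04 0.01 0.04] j [ 0.02 -0.07  1.92 -0.    1.29 -0.38] yhead deg 23.3 w 0.0 togo cm tool [-0.09  0.19  0.81]
```

```bash
python3 -m crank '[{"x":0,"y":0,"z":0.4,"turn":0},{"x":0,"y":0,"z":0.2,"turn":0},{"x":0,"y":0,"z":0,"turn":0}]'|grep -E 'pos|force'; python3 -m crank '[{"x":0,"y":0,"z":0.15,"turn":0},{"x":0,"y":0,"z":0,"turn":0}]'|grep -E 'pos|force'; python3 -m crank '[{"x":0,"y":0,"z":0.1,"turn":0},{"x":0,"y":0,"z":0,"turn":0}]'|grep -E 'pos|force';python3 -c "
from h import *
togo([*C,.111])"
```

```text
tool_pos: [0.5283, 0.0872, 0.1166]
contact_force: [0.6, 0.6, 0.1]
grasp_force: 0.0
tool_pos: [0.5283, 0.0872, 0.115]
contact_force: [0.9, -0.2, 0.4]
grasp_force: 0.0
tool_pos: [0.5281, 0.0872, 0.1138]
contact_force: [0.6, -0.1, 0.5]
grasp_force: 0.0
t 8.90 tcp [0.5281 0.0872 0.1138] F [ 0.6 -0.1  0.5] T [-0.   -0.01 -0.03] j [ 0.02 -0.06  1.93  0.    1.27 -0.38] yhead deg 23.3 w 0.0 togo cm tool [-0.01 -0.02  0.28]
```

```bash
python3 -m crank '[{"x":0,"y":0,"z":0.15,"turn":0},{"x":0,"y":0,"z":0.1,"turn":0},{"x":0,"y":0,"z":0,"turn":0}]'|grep -E 'pos|force'; python3 -m crank '[{"x":0,"y":0,"z":0.1,"turn":0},{"x":0,"y":0,"z":0,"turn":0}]'|grep -E 'pos|contact'; python3 -m crank '[{"x":0,"y":0,"z":0.1,"turn":0},{"x":0,"y":0,"z":0,"turn":0}]'|grep -E 'pos|contact'
```

```text
tool_pos: [0.5281, 0.0872, 0.1112]
contact_force: [0.3, -0.4, 1.0]
grasp_force: 0.0
tool_pos: [0.5284, 0.0872, 0.111]
contact_force: [-2.7, 0.4, 3.7]
tool_pos: [0.5286, 0.0872, 0.111]
contact_force: [-4.0, -0.0, 8.6]
```

The knob top is at 0.111 m and firm under 9 N, so the rotor is home. Now the lid: I'll go up, over it and behind.

```bash
python3 -m crank '[{"x":0,"y":0,"z":-2,"turn":0},{"x":0,"y":0,"z":-4,"turn":0},{"x":0,"y":0,"z":-4.5,"turn":0.075},{"x":0,"y":0,"z":-4.5,"turn":0.075},{"x":0,"y":0,"z":-4.5,"turn":0}]'>/dev/null;python3 -m crank '[{"x":0,"y":0,"z":-4,"turn":0},{"x":0,"y":0,"z":-2.5,"turn":0},{"x":0,"y":0,"z":0,"turn":0}]'
python3 chk.py
python3 -c "
from h import *
togo([.687,.129,.36])
p,d,m=grab('side');P=cloud(d,m);dx=(P[...,0]-C[0])*.966+(P[...,1]-C[1])*.257;dy=-(P[...,0]-C[0])*.257+(P[...,1]-C[1])*.966
for z in(.14,.2,.26,.29,.31,.32):
  s=(abs(P[...,2]-z)<.008)&(abs(dy)<.095)&(dx>.06)&(dx<.16)&(p.min(2)>60)
  print(z,s.sum(),np.percentile(dx[s],[2,50,98]).round(3) if s.sum()>5 else 0)
"
```

```text
time: 10.4
tool_pos: [0.5297, 0.0872, 0.3746]
tool_rot: [0.003, 0.611, 0.792, 0.003]
contact_force: [-0.1, -0.2, 0.2]
gripper_width: -0.002
grasp_force: 0.0
14.7 T [-0.04 -0.   -0.01] F [-0.1 -0.2  0.2] [(-150, 102), (-135, 103), (-60, 103), (-45, 103), (-30, 102), (30, 103), (45, 103), (120, 102), (135, 103)]
t 10.45 tcp [0.5289 0.0872 0.3714] F [-0.  -1.4 -1.1] T [-0.05 -0.03 -0.01] j [ 0.02 -0.21  1.63  0.    1.71 -0.23] yhead deg 14.7 w -0.0 togo cm tool [ 0.04 16.35  1.2 ]
0.14 109 [0.11  0.124 0.126]
0.2 134 [0.109 0.123 0.125]
0.26 161 [0.119 0.122 0.123]
0.29 228 [0.1   0.122 0.123]
0.31 167 [0.106 0.115 0.118]
0.32 304 [0.106 0.112 0.116]
```

```bash
python3 -m crank '[{"x":0,"y":4.2,"z":0,"turn":0},{"x":0,"y":4.2,"z":0,"turn":0},{"x":0,"y":4.2,"z":0,"turn":0},{"x":0,"y":3.8,"z":0,"turn":0},{"x":0,"y":0,"z":0,"turn":0}]'>/dev/null;python3 -m crank '[{"x":0,"y":0,"z":3,"turn":0},{"x":0,"y":0,"z":3,"turn":0},{"x":0,"y":0,"z":3.5,"turn":0},{"x":0,"y":0,"z":0,"turn":0}]'
python3 -c "
from h import *
togo([.687,.129,.275])
p,d,m=grab('side','s3.png')"
```

```text
time: 11.4
tool_pos: [0.6825, 0.1283, 0.2646]
tool_rot: [-0.006, 0.611, 0.792, -0.005]
contact_force: [-0.3, 0.8, -1.1]
gripper_width: 0.002
grasp_force: 0.0
t 11.40 tcp [0.6825 0.1283 0.2646] F [-0.3  0.8 -1.1] T [0.01 0.03 0.03] j [ 0.08  0.21  1.39 -0.    1.56 -0.18] yhead deg 14.7 w 0.0 togo cm tool [-0.04  0.44 -1.05]
```

View pics/s3.png

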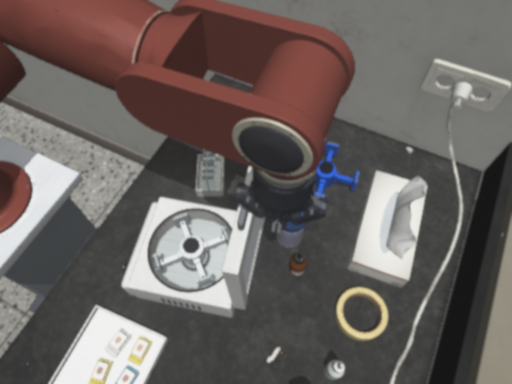

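The gripper is behind the lid at about (275,195), with no contact. The rotor sits level in the bowl at (192,247). Pulling the lid forward.

```bash
python3 -m crank '[{"x":0,"y":-1.5,"z":-0.8,"turn":0},{"x":0,"y":-1.5,"z":0,"turn":0},{"x":0,"y":-1.5,"z":0,"turn":0},{"x":0,"y":-1.5,"z":0,"turn":0}]'|grep -E 'pos|contact';python3 -m crank '[{"x":0,"y":-1.5,"z":0,"turn":0},{"x":0,"y":-1.5,"z":0.2,"turn":0},{"x":0,"y":-1.5,"z":0.2,"turn":0},{"x":0,"y":-1.5,"z":0.2,"turn":0}]'|grep -E 'pos|contact'; python3 -c "
from h import *
togo([*(C+.016*np.array([.966,.257])),.245])"
```

```text
tool_pos: [0.629, 0.1134, 0.2854]
contact_force: [0.3, -0.0, -0.3]
tool_pos: [0.5707, 0.0982, 0.2789]
contact_force: [-0.2, 0.5, -0.2]
t 12.25 tcp [0.5707 0.0982 0.2789] F [-0.2  0.5 -0.2] T [-0.02 -0.   -0.01] j [ 0.04 -0.08  1.67  0.    1.55 -0.21] yhead deg 14.7 w -0.0 togo cm tool [ 0.01 -2.83  3.38]
```

```bash
python3 -m crank '[{"x":0,"y":-1.5,"z":0.5,"turn":0},{"x":0,"y":-1.5,"z":0.8,"turn":0},{"x":0,"y":-1.5,"z":1,"turn":0},{"x":0,"y":0,"z":0,"turn":0}]'|grep -E 'pos|contact'; python3 -c "
from h import *
p,d,m=grab('side','s4.png')"
```

```text
tool_pos: [0.526, 0.0867, 0.2541]
contact_force: [0.3, -0.2, -0.1]
```

View pics/s4.png

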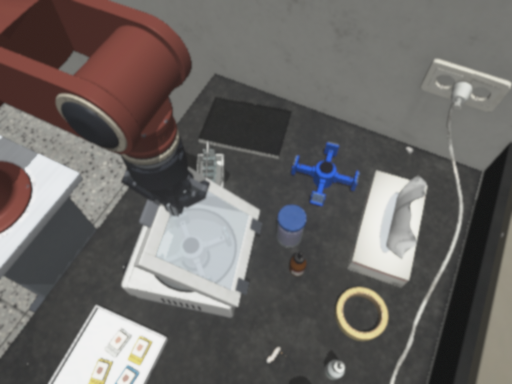

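The lid has tipped forward and is sinking freely over the bowl, its lip near (170,255). The gripper is above it. Wait, then measure.

```bash
cat > lid.py <<'E'
from h import *
for n in('side','top'):
    p,d,m=grab(n);P=cloud(d,m);dx=(P[...,0]-C[0])*.966+(P[...,1]-C[1])*.257;dy=-(P[...,0]-C[0])*.257+(P[...,1]-C[1])*.966
    for x in(.09,.05,0,-.05,-.09):
        s=(abs(dx-x)<.008)&(abs(dy)<.095)&(abs(dy)>.082)&(P[...,2]<.2)&(P[...,2]>.09)&(p.min(2)>100)
        print(n,x,s.sum(),np.percentile(P[s][:,2],[10,50,90]).round(4) if s.sum()>3 else 0)
E
python3 -m crank '[{"x":0,"y":0,"z":0,"turn":0},{"x":0,"y":0,"z":0,"turn":0},{"x":0,"y":0,"z":0,"turn":0},{"x":0,"y":0,"z":0,"turn":0},{"x":0,"y":0,"z":0,"turn":0}]'>/dev/null;python3 -m crank '[{"x":0,"y":0,"z":0,"turn":0},{"x":0,"y":0,"z":0,"turn":0},{"x":0,"y":0,"z":0,"turn":0},{"x":0,"y":0,"z":0,"turn":0},{"x":0,"y":0,"z":0,"turn":0}]'>/dev/null;python3 lid.py
```

```text
side 0.09 156 [0.1016 0.118  0.12  ]
side 0.05 125 [0.1154 0.1184 0.1199]
side 0 119 [0.1117 0.1182 0.1201]
side -0.05 88 [0.0982 0.118  0.1203]
side -0.09 81 [0.1004 0.118  0.1197]
top 0.09 41 [0.1151 0.1181 0.1212]
top 0.05 41 [0.1155 0.1192 0.1219]
top 0 43 [0.1158 0.1182 0.1206]
top -0.05 83 [0.1158 0.1183 0.1207]
top -0.09 84 [0.1163 0.1185 0.1212]
```

The lid lies flat at the shut height. I'll give its front frame a gentle press to confirm.

```bash
python3 -m crank '[{"x":0,"y":-3,"z":3,"turn":0},{"x":0,"y":-3,"z":3,"turn":0},{"x":0,"y":-2.8,"z":3,"turn":0},{"x":0,"y":0,"z":2.5,"turn":0},{"x":0,"y":0,"z":0.8,"turn":0}]'>/dev/null;python3 -m crank '[{"x":0,"y":0,"z":0.4,"turn":0},{"x":0,"y":0,"z":0.2,"turn":0},{"x":0,"y":0,"z":0,"turn":0}]'|grep -E 'pos|contact'; python3 -m crank '[{"x":0,"y":0,"z":0.15,"turn":0},{"x":0,"y":0,"z":0,"turn":0}]'|grep -E 'pos|contact'; python3 -m crank '[{"x":0,"y":0,"z":0.1,"turn":0},{"x":0,"y":0,"z":0,"turn":0}]'|grep -E 'pos|contact'
```

```text
tool_pos: [0.4433, 0.0647, 0.1257]
contact_force: [0.9, -0.5, -0.4]
tool_pos: [0.4427, 0.0647, 0.1235]
contact_force: [0.3, 0.7, -0.9]
tool_pos: [0.4421, 0.0646, 0.1219]
contact_force: [0.3, 0.4, -0.1]
```

```bash
python3 -m crank '[{"x":0,"y":0,"z":0.2,"turn":0},{"x":0,"y":0,"z":0,"turn":0}]'|grep -E 'pos|contact'; python3 -m crank '[{"x":0,"y":0,"z":0.15,"turn":0},{"x":0,"y":0,"z":0,"turn":0}]'|grep -E 'pos|contact'; python3 -m crank '[{"x":0,"y":0,"z":-3,"turn":0},{"x":0,"y":0,"z":-4,"turn":0},{"x":0,"y":0,"z":-4,"turn":0},{"x":0,"y":0,"z":-4,"turn":0},{"x":0,"y":0,"z":0,"turn":0}]'|grep -E 'pos|contact';python3 lid.py | sort -R | head -6
python3 - <<'E'
from h import *
p,d,m=grab('side','s5.png')
E
```

```text
tool_pos: [0.4422, 0.0646, 0.12]
contact_force: [-0.6, -1.1, 1.4]
tool_pos: [0.4423, 0.0646, 0.1199]
contact_force: [-4.1, -0.4, 9.2]
tool_pos: [0.4449, 0.0646, 0.2754]
contact_force: [0.9, 0.4, 0.7]
side 0 127 [0.1079 0.1183 0.1198]
top -0.05 42 [0.1161 0.118  0.121 ]
side 0.09 146 [0.1049 0.118  0.1201]
side -0.09 132 [0.1063 0.1183 0.1199]
side 0.05 123 [0.1159 0.1187 0.1203]
top 0.09 77 [0.1157 0.1184 0.1208]
```

View pics/s5.png

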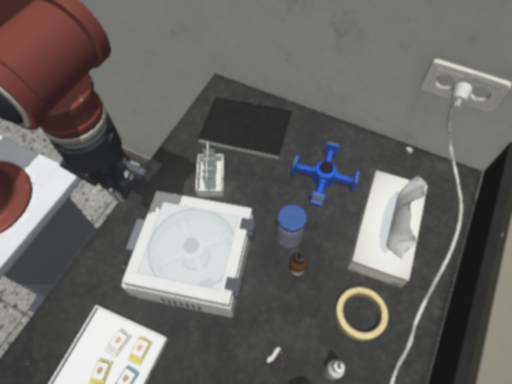

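The lid is shut flat over the seated rotor at (192,245). The rack (210,172), jar (290,225) and bottle (298,263) look unmoved, and the gripper is clear of everything.

```bash
python3 -c "
from plant import manip
print(manip.job_done())"
```

```text
the job is handed in; nothing more can be done
None
```

The rotor is keyed and pressed home (knob top at 0.111 m), the lid is shut flat, the rack, jar and bottle look unmoved in the last picture, and the job is handed in; no verdict came back.

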